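Swap the live drive board in the mill's card rack by its ejector levers

TASK

Two of the rack's boards carry fins: one is fully home, the other, the spare, stands proud with its levers out. First swing both levers of the finned board that is home outward to pry it free, lift it out and lower it upright into the plywood parking stand without dropping it; only then swing both of the spare's levers fully inward so that it is drawn fully home, pushing on the levers and not on the board. Leave the board without fins and its levers, the bottle, the tin and the file where they are.

Things in the scene. Friction and masses are not known exactly. Their poses are not given: they have to be found in the camera images.
- rack: Fixed open card rack of dark steel on the bench, 196 (x) x 206 (y) x 60 mm, three upright boards side by side along its x, 55 mm apart. Each slot has guides 52 mm high, posts 95 mm high and two ejector levers; sprung contacts grip a seated board's foot with about 5 N. Origin under its centre on the bench.
- slot_home: Fixed slot unit of the finned board that starts home. Origin under its centre, 10 mm above the bench; x across the boards, y along the board's width, z up. Its two ejector levers are hinged on x-axes at y = +85 and -85 mm, z = 62.5 mm; upright they reach z = 147.5 mm, fully out their tops lean to y = +-140 mm, z = 127 mm. Its neighbours have the same levers.
- slot_spare: Fixed slot unit, like the other (same origin, axes and levers), of the finned spare board that starts standing proud, its two levers out.
- slot_third: Fixed slot unit, with levers in the same places as the others, of the board without fins, which is left alone.
- board_home_handle (a point): Centre of the black pull bar on top of the finned board that starts home, to be removed: bar 12 mm thick (x), 70 long (y), 20 high, gripped across x; z up. Foot 105 mm below this point, bar's top 10 above. Plate 4 mm thick, 96 wide at the foot, 120 at the top; cross bar 152 wide, 46-51 mm below this point, 26 thick near its ends. Fins and blocks make it 26 mm thick 25-81 mm below. 0.35 kg.
- board_spare_handle (a point): Centre of the pull bar of the finned spare board that starts proud; same shape and axes as the finned board that starts home. Proud, this point is about 129 mm above its slot's origin; seated, 117 mm (up to 3 mm more is play in the forks).
- board_third_handle (a point): Centre of the pull bar of the bystander board without fins (three round grey capacitors), seated, 117 mm above its slot's origin; otherwise the same outline and axes.
- stand_in (a point): Centre of the inner floor of the plywood parking stand, a fixed narrow open box, 4 mm above the bench: inside 34 mm (x) by 124 mm (y), walls 4 mm thick, tops 56 mm above the bench. A board stands in it on its foot with its width along y, either way round; its pull bar's centre is then 105 mm above this point.
- bottle_mid (a point): Mid-height of a loose white plastic bottle, 54 mm diameter, 150 mm high (bystander).
- tin_mid (a point): Mid-height of a loose steel tin, 60 mm diameter, 90 mm high (bystander).
- file_mid (a point): Near the middle of a loose hand file 205 mm long, 20 mm wide, 18 mm high, lying along its x axis on the bench (bystander).
- home_lever_left (a joint): Left (+y of its slot) ejector lever of the finned board that starts home. 0 = upright, fully in; 0.7 rad = stop, leaning outward. A fork at its pivot holds the end of the board's cross bar: swung out it pries that end up 12 mm and frees it, swung in it draws it down and locks it. Stays where left; 3 to 12 N near its tip moves it.
- home_lever_left_tip (a point): Centre of the top end of that lever of the finned board that starts home, 85 mm from its pivot; z axis along the lever, away from the pivot. Arm 14 mm wide (x), 7 mm thick (y).
- home_lever_right (a joint): Right (-y of its slot) ejector lever of the finned board that starts home. 0 = upright, fully in; 0.7 rad = stop, leaning outward. A fork at its pivot holds the end of the board's cross bar: swung out it pries that end up 12 mm and frees it, swung in it draws it down and locks it. Stays where left; 3 to 12 N near its tip moves it.
- home_lever_right_tip (a point): Centre of the top end of that lever of the finned board that starts home, 85 mm from its pivot; z axis along the lever, away from the pivot. Arm 14 mm wide (x), 7 mm thick (y).
- spare_lever_left (a joint): Left (+y of its slot) ejector lever of the spare finned board that starts proud. 0 = upright, fully in; 0.7 rad = stop, leaning outward. A fork at its pivot holds the end of the board's cross bar: swung out it pries that end up 12 mm and frees it, swung in it draws it down and locks it. Stays where left; 3 to 12 N near its tip moves it.
- spare_lever_left_tip (a point): Centre of the top end of that lever of the spare finned board that starts proud, 85 mm from its pivot; z axis along the lever, away from the pivot. Arm 14 mm wide (x), 7 mm thick (y).
- spare_lever_right (a joint): Right (-y of its slot) ejector lever of the spare finned board that starts proud. 0 = upright, fully in; 0.7 rad = stop, leaning outward. A fork at its pivot holds the end of the board's cross bar: swung out it pries that end up 12 mm and frees it, swung in it draws it down and locks it. Stays where left; 3 to 12 N near its tip moves it.
- spare_lever_right_tip (a point): Centre of the top end of that lever of the spare finned board that starts proud, 85 mm from its pivot; z axis along the lever, away from the pivot. Arm 14 mm wide (x), 7 mm thick (y).
- third_lever_left (a joint): Left (+y of its slot) ejector lever of the board without fins. 0 = upright, fully in; 0.7 rad = stop, leaning outward. To be left as it is.
- third_lever_left_tip (a point): Centre of the top end of that lever of the board without fins, 85 mm from its pivot; z axis along the lever, away from the pivot. Arm 14 mm wide (x), 7 mm thick (y).
- third_lever_right (a joint): Right (-y of its slot) ejector lever of the board without fins. 0 = upright, fully in; 0.7 rad = stop, leaning outward. To be left as it is.
- third_lever_right_tip (a point): Centre of the top end of that lever of the board without fins, 85 mm from its pivot; z axis along the lever, away from the pivot. Arm 14 mm wide (x), 7 mm thick (y).
Things that resemble listed ones, but are neither listed nor needed, are in the scene too. Leave any purple or turquoise look-alike of the part that bears board_home_handle alone.

How it is judged:
On the way, in this order (a step that is already met when the one before it is completed fails the run):
1. the finned board that was home is pried free: both its levers are out and it stands raised in its slot (value of joint each of home_lever_left, home_lever_right above 0.5 rad and z of board_home_handle in the frame of slot_home above 0.125 m), for 0.1 s.
2. that board stands upright in the parking stand, released (z of board_home_handle in the frame of stand_in between 0.095 and 0.112 m and x of board_home_handle in the frame of stand_in between -0.03 and 0.03 m and y of board_home_handle in the frame of stand_in between -0.03 and 0.03 m and angle between board_home_handle's own z axis and vertical below 0.3 rad and contact force between the fingers and board_home below 0.1 N), for 0.2 s.
3. the spare is home, both its levers in (z of board_spare_handle in the frame of slot_spare below 0.122 m and angle between board_spare_handle's own z axis and vertical below 0.08 rad and value of joint each of spare_lever_left, spare_lever_right below 0.1 rad), for 0.2 s.
At the end, for the whole second after the job is handed in: Removed board on its foot in the stand (bar 95-112 mm above its floor, within 30 mm of its middle, tilt under 0.3 rad); spare within 5 mm of fully down, tilt under 0.08, its levers within 0.1 rad of upright; third board seated within 5 mm, its levers within 0.12 rad; boards at rest (all of step 3 and z of board_home_handle in the frame of stand_in between 0.095 and 0.112 m and x of board_home_handle in the frame of stand_in between -0.03 and 0.03 m and y of board_home_handle in the frame of stand_in between -0.03 and 0.03 m and angle between board_home_handle's own z axis and vertical below 0.3 rad and linear speed of each of board_home, board_spare below 0.03 m/s and z of board_third_handle in the frame of slot_third below 0.122 m and value of joint each of third_lever_left, third_lever_right below 0.12 rad); the robot touches nothing.
It fails at once if the board without fins is lifted, or one of its levers swung more than 0.2 rad (z of board_third_handle in the frame of slot_third above 0.123 m or value of joint any of third_lever_left, third_lever_right above 0.2 rad).
It fails at once if the bottle, the tin or the file is moved more than 20 mm (distance of any of bottle_mid, tin_mid, file_mid from where it was at the start of the episode above 0.02 m).
It fails at once if the removed board is dropped (moves faster than 0.5 m/s unheld) (linear speed of board_home above 0.5 m/s and contact force between the fingers and board_home below 0.1 N).
It fails at once if the removed board tips more than 0.6 rad (angle between board_home_handle's own z axis and vertical above 0.6 rad).
It fails at once if the robot pushes on the spare board itself with more than 5 N (contact force between any of the fingers, the arm and board_spare above 5 N).
It also fails if it takes over 64 s, if anything falls off the work surface, if the arm or the gripper's body presses on something with over 40 N, if the wrist force passes 120 N, or if a joint passes its speed limit or range.

ROBOT

A 6-joint arm with a two-finger parallel gripper is mounted at the origin on the work surface. World frame = base frame: x ahead of the robot, y to its left, z up, the work surface at z = 0. Lengths are in m, angles in rad, forces in N, time in s.
With the tool pointing down it reaches from about 0.35 to 0.85 m from the base axis. Payload 8.1 kg.
Tool frame: the origin (TCP) lies at the very end of the fingers, on their centre line; the grasp point (between the pads) lies 19 mm behind it; x points along the fingers, y is the direction in which the jaws open and shut, and the axes are right-handed (so a half turn about x gives the same grasp; the last joint's range is limited). The gripper opens to 93 mm and grips with 3 to 60 N. Pads are 15 mm wide; open, the fingers measure 128 mm over their backs; the gripper's body (75 mm by 188 mm) begins 65 mm behind the grasp point.
Start: joints at [-1.255, 0.13, 1.488, -0, 1.523, -0.085], TCP at [0.234, -0.552, 0.219] pointing down, gripper open.
Joint ranges: [-2.96, 2.96], [-0.89, 2.26], [0.02, 2.5], [-1.34, 4.48], [0, 2.73], [-2.66, 2.66]. Speed limits (rad/s): [2.39, 2.39, 2.79, 3.14, 3.14, 3.14].

INTERFACE

Orientations are given as a rotation vector (axis times angle).
In Python, from plant import * gives the robot as it stands. The module is installed in compiled form; this text tells all that it offers.
- The arm moves only by the tool apply_moves, never from a script. Its argument "series" is a list of rows, each an object with "jaw": the gripper's target within -1 to 1 (shut at 1, half-way at 0, fully open at -1); "linear": the shift along the tool's x, y, z normalised to -1 to 1, where 1 is 0.6 m, a list of three; "roll": the turn about the tool's x normalised to -1 to 1, where 1 is 30 degrees. A call has 1 to 20 rows; each row is the pose to reach, as a shift and turn from the pose measured when the call began, along the tool's axes at that moment; what a row does not reach only later rows make up. A row lasts 1/8 s, in which the tool goes at most 62.5 mm and 10.7 degrees, less where a joint would pass 70% of its speed; a pose out of reach is approached as far as the arm can. A call with a number of a shift or a turn outside -1 to 1 is refused whole. A call with a gripper value outside its range is refused whole. The fingers move at their own pace and stop on an object; "force" is the grip in N (left out, the last holds). Time passes only in rows, so rows that repeat a pose let the fingers close. It gives the time, the measured TCP pose, the force and the opening at its end, in the units of the state.
- read_state(): the state, without advancing time (a new reading comes with each control period).
- read_camera(name): name is "side" or "top"; returns a dict with "pixels" (480x640x3 uint8, blue, green, red), "intrinsics" (3x3 intrinsics, pixels), "rvec" (rotation vector, rad) and "tvec" (3), from world to camera coordinates, as OpenCV has them. Camera axes: x right, y down, z forward; pixel columns grow to the right and rows downward; lengths in m; the calibration is good to about 2 mm. A picture is of the moment at which its call begins. There is no depth.
- close_job(): hands the job in, once; it reports no verdict.
The state is a dict: "t": time; "q": joint angles; "dq": joint speeds; "joint_torque": joint torques, N m; "tool_pos": TCP position; "orientation": TCP orientation; "force": force on the tool from outside, world axes, zero at the start; "wrist_torque": the same for the moment, N m; "opening": finger opening in m.
Only numpy, scipy, OpenCV 4.12 (cv2) and the standard library are available. Lean on these libraries where they do the work, as an engineer would, in place of code of your own. Each camera call takes 0.05 s, during which the arm holds its last target. There are 200 camera calls.

## Working session

There is one attempt and no reset: what is moved stays moved. The work goes in short steps, Python scripts to look and compute and a tool call to move; the robot and the scene stay as the last step left them, time stands still between calls to the robot, and variables do not carry over. Pictures are saved under pics/ and viewed, about 8 in all and at most 12, crops included, and the job is handed in when it is done.

Besides the shell and the picture viewer there is one more tool, called after ">>>" as name(argument=value, ...) on one line, values as JSON. apply_moves: Moves the arm, as the interface text tells. Its arguments: {"type":"object","properties":{"series":{"type":"array"},"force":{"type":"number"}},"required":["series"]}

```bash
mkdir -p pics; cat > h.py <<'E'
from plant import *
import numpy as np, cv2, json
from scipy.spatial.transform import Rotation as R
def snap(name,fn):
    c=read_camera(name); cv2.imwrite('pics/'+fn+'.png',c['pixels'])
    np.savez('pics/'+fn+'.npz',K=c['intrinsics'],r=c['rvec'],t=c['tvec']); return c
def load(fn): d=np.load('pics/'+fn+'.npz'); return d['K'],d['r'],d['t']
def proj(fn,P):
    K,r,t=load(fn); return cv2.projectPoints(np.array(P,float).reshape(-1,1,3),r,t,K,None)[0][:,0]
def ray(fn,uv,z):
    K,r,t=load(fn); Rm=cv2.Rodrigues(np.array(r,float))[0]; C=-Rm.T@np.ravel(t)
    d=Rm.T@np.linalg.inv(K)@np.array([uv[0],uv[1],1.]); return C+d*(z-C[2])/d[2]
def st():
    s=read_state(); Rm=R.from_rotvec(s['orientation']).as_matrix()
    print('t',s['t'],'p',np.round(s['tool_pos'],4),'F',np.round(s['force'],1),'op',round(float(s['opening']),4)); print(np.round(Rm,3)); return s,Rm
E
python3 - <<'E'
from h import *
snap('top','top0'); snap('side','side0'); s,_=st(); print(np.round(s['q'],3))
for n in('top0','side0'):
    K,r,t=load(n); Rm=cv2.Rodrigues(np.array(r,float))[0]; print(n,K.tolist(),-Rm.T@np.ravel(t),Rm[2])
E
```

```text
t 0.1 p [ 0.234  -0.5519  0.2177] F [-0.1  0.1 -0.3] op 0.0932
[[-0.001  0.39  -0.921]
 [ 0.002 -0.921 -0.39 ]
 [-1.    -0.002 -0.   ]]
[-1.255  0.131  1.489  0.     1.523 -0.085]
top0 [[522.7623392704194, 0.0, 315.7567214728418], [0.0, 522.7623392704194, 243.88813144070767], [0.0, 0.0, 1.0]] [0.37072255 0.02455697 1.28811713] [ 0.12424795 -0.00737926 -0.99222376]
side0 [[557.1919990987061, 0.0, 317.7955190441967], [0.0, 557.1919990987061, 239.5687217290438], [0.0, 0.0, 1.0]] [0.032107   0.57266132 0.992416  ] [ 0.4361938  -0.46475309 -0.77054496]
```

View pics/top0.png

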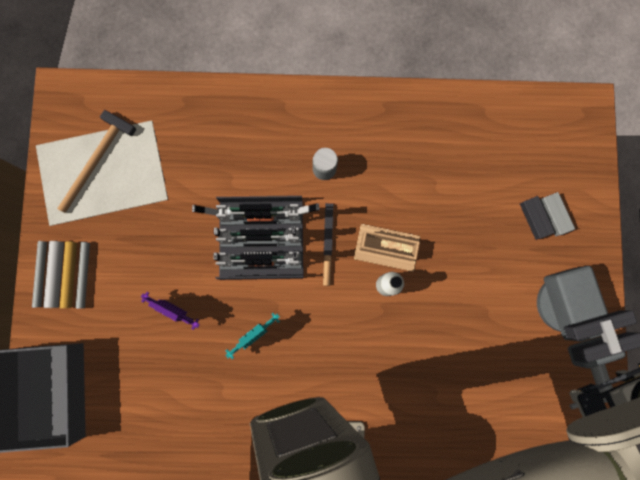

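View pics/side0.png

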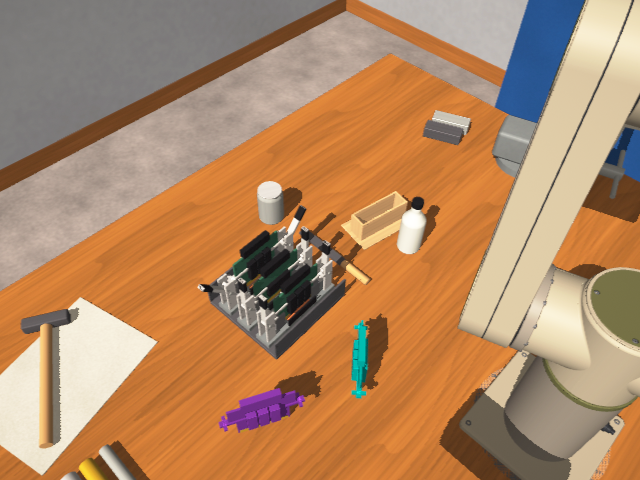

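The top view has +x up and +y left. The rack is centred near (260,238), and the spare is the far board with its levers out at (200,210) and (312,209). The stand is at (388,246), the file at (328,245), the bottle at (390,284) and the tin at (325,162). I need zoomed crops to tell the finned boards apart.

```bash
python3 - <<'E'
from h import *
a=cv2.imread('pics/top0.png')[190:290,180:430]; b=cv2.imread('pics/side0.png')[195:360,190:440]
a=cv2.resize(a,None,fx=3.2,fy=3.2,interpolation=3)[:, :800]; b=cv2.resize(b,None,fx=3.6,fy=3.6,interpolation=3)
cv2.imwrite('pics/c_top.png',a); cv2.imwrite('pics/c_side.png',b[:600,:800])
E
```

```text
(no output)
```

View pics/c_top.png

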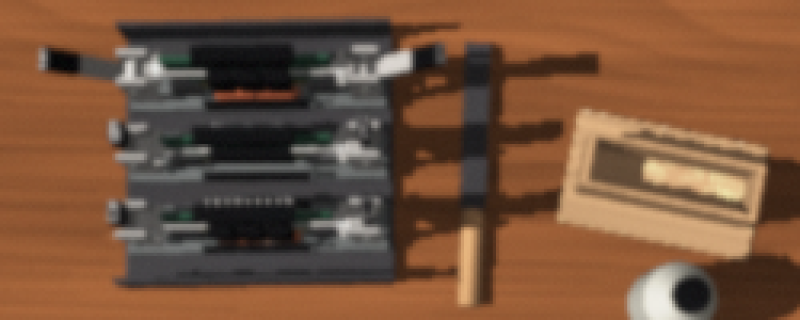

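View pics/c_side.png

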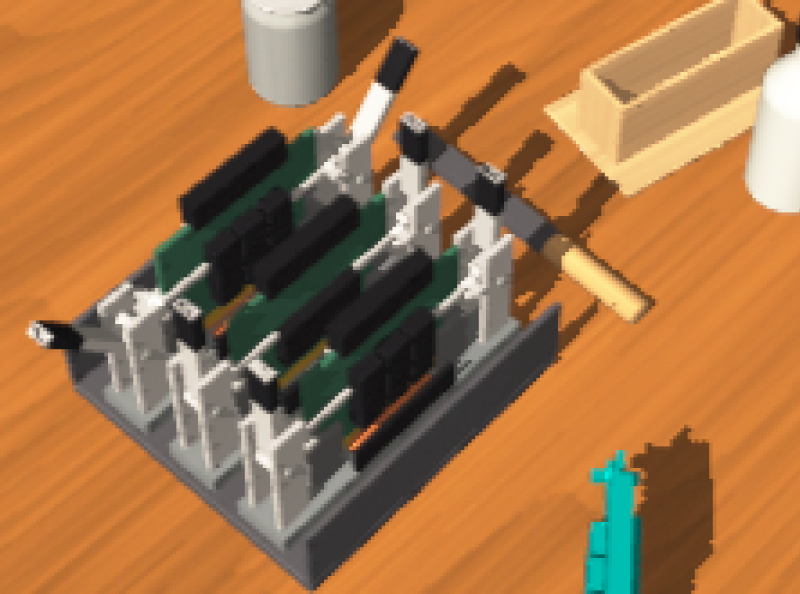

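```bash
python3 - <<'E'
from h import *
from scipy.optimize import least_squares
# (view,uv,slot dx,y,z)
T=lambda x,y:(180+x/3.2,190+y/3.2); S=lambda x,y:(190+x/3.6,195+y/3.6)
s,c=np.sin(.7),np.cos(.7)
O=[('top0',T(42,58),.055,.140,.137),('top0',T(440,52),.055,-.140,.137),
('top0',T(243,65),.055,0,.149),('top0',T(250,143),0,0,.137),('top0',T(250,222),-.055,0,.137),
('side0',S(490,174),-.055,-.085,.1575),('side0',S(412,122),0,-.085,.1575),('side0',S(407,45),.055,-.14,.137),('side0',S(38,330),.055,.14,.137),
('side0',S(185,305),0,.085,.1575),('side0',S(260,367),-.055,.085,.1575),('top0',T(113,133),0,.085,.1575),('top0',T(112,210),-.055,.085,.1575)]
def w(p,o):
    c,s=np.cos(p[2]),np.sin(p[2]); return [p[0]+c*o[2]-s*o[3],p[1]+s*o[2]+c*o[3],o[4]]
f=lambda p:np.concatenate([proj(o[0],w(p,o))[0]-o[1] for o in O])
p=least_squares(f,[.37,.1,0],loss='soft_l1').x
print('rack',p); print(np.round(f(p).reshape(-1,2),1).tolist())
cs=[ray('top0',T(*u),.004)for u in[(578,108),(768,148),(750,258),(558,222)]]
print('stand',np.round(cs,4).tolist(),np.mean(cs,0))
d=cs[0]-cs[1]+cs[3]-cs[2]; print('yaw(y axis)',np.arctan2(-d[0],d[1]), np.linalg.norm(d)/2, np.linalg.norm(cs[0]-cs[3]))
for n,u,z in[('bottletop',T(690,295),.15),('tin',(325,156),.09),('file',(329,206),.018),('file2',(328,284),.018)]: print(n,np.round(ray('top0',u,z),3))
# overlays
b=cv2.imread('pics/side0.png')[225:320,225:325]; a=cv2.imread('pics/top0.png')[192:282,208:308]
g=lambda i:(255*(cv2.resize(i,(400,380),interpolation=2)/255.)**.5).astype('uint8')
cv2.imwrite('pics/z.png',np.hstack([g(a),g(b)]))
E
```

```text
rack [0.53856368 0.15091649 0.03610847]
[[-0.5, -0.2], [0.5, 0.6], [-1.1, -4.0], [-2.8, -2.9], [-2.9, -3.0], [0.2, -0.1], [1.1, -0.4], [1.2, -0.7], [0.3, 1.1], [0.7, 0.3], [0.9, 0.2], [0.1, -0.8], [0.1, 0.2]]
stand [[0.585, -0.0954, 0.004], [0.5574, -0.2435, 0.004], [0.4715, -0.2297, 0.004], [0.4955, -0.0813, 0.004]] [ 0.52734522 -0.16246596  0.004     ]
yaw(y axis) -0.17212634083185843 0.15048102257715631 0.09057577786408536
bottletop [ 0.434 -0.16   0.15 ]
tin [ 0.73  -0.001  0.09 ]
file [ 0.625 -0.015  0.018]
file2 [ 0.433 -0.017  0.018]
```

View pics/z.png

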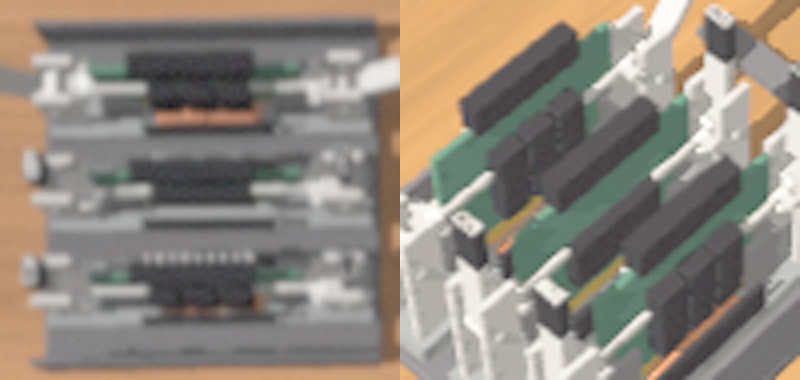

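The enlarged view settles it. The near board has the fin comb and three blocks, so it is the home board. The middle board has one flat slab and no fins, so it is the bystander. The far board is the spare.

```bash
cat > g.py <<'E'
# g.py frame x y z [yawdeg of tool y, in frame]; frames: w, home, spare, stand -> normalised shifts
from h import *; import sys
F={'w':(0,0,0),'home':(.5386-.055,.1509-.002,.0361),'spare':(.5386+.055,.1509+.002,.0361),'stand':(.5273,-.1625,-.172)}
try: F.update(json.load(open('frames.json')))
except OSError: pass
f=F[sys.argv[1]]; a=[float(v) for v in sys.argv[2:]]
s,Rm=st(); c,n=np.cos(f[2]),np.sin(f[2])
L=np.array([[c,-n],[n,c]]); p=np.array(s['tool_pos']); loc=L.T@(p[:2]-f[:2])
print('local now',np.round(loc,4))
P=np.append(L@a[:2]+f[:2],a[2]); d=Rm.T@(P-p)
print('world target',np.round(P,4),'linear',np.round(d/.6,4).tolist(),'dist',round(np.linalg.norm(d),3))
yw=np.degrees(np.arctan2(Rm[1,1],Rm[0,1])-f[2]); t=(a[3] if len(a)>3 else 0)
e=-((t-yw+90)%180-90); print('yaw local',round(yw,2),'roll deg',round(e,2),'norm',round(e/30,3))
E
python3 g.py w .40 -.1 .26 2; python3 g.py home 0 .07 .26
```

```text
t 0.1 p [ 0.234  -0.5519  0.2177] F [-0.1  0.1 -0.3] op 0.0932
[[-0.001  0.39  -0.921]
 [ 0.002 -0.921 -0.39 ]
 [-1.    -0.002 -0.   ]]
local now [ 0.234  -0.5519]
world target [ 0.4  -0.1   0.26] linear [-0.0694, -0.5857, -0.5487] dist 0.483
yaw local -67.04 roll deg -69.04 norm -2.301
t 0.1 p [ 0.234  -0.5519  0.2177] F [-0.1  0.1 -0.3] op 0.0932
[[-0.001  0.39  -0.921]
 [ 0.002 -0.921 -0.39 ]
 [-1.    -0.002 -0.   ]]
local now [-0.2748 -0.6914]
world target [0.4811 0.2189 0.26  ] linear [-0.0687, -1.0223, -0.8804] dist 0.811
yaw local -69.1 roll deg -69.1 norm -2.303
```

>>> apply_moves(series=[{"jaw": 1,"linear": [-0.07,-0.1,-0.1],"roll": -0.3},{"jaw": 1,"linear": [-0.07,-0.586,-0.549],"roll": -1},{"jaw": 1,"linear": [-0.07,-0.586,-0.549],"roll": -1},{"jaw": 1,"linear": [-0.07,-0.586,-0.549],"roll": -1},{"jaw": 1,"linear": [-0.07,-0.586,-0.549],"roll": -1},{"jaw": 1,"linear": [-0.07,-0.586,-0.549],"roll": -1},{"jaw": 1,"linear": [-0.07,-0.586,-0.549],"roll": -1},{"jaw": 1,"linear": [-0.07,-0.586,-0.549],"roll": -1},{"jaw": 1,"linear": [-0.07,-0.586,-0.549],"roll": -1},{"jaw": 1,"linear": [-0.07,-0.586,-0.549],"roll": -1}], force=20)

```text
t: 1.35
tool_pos: [0.3998, -0.1, 0.26]
orientation: [1.667, 0.833, -1.668]
force: [0.9, -0.4, -0.6]
opening: 0.0011
```

```bash
python3 g.py home 0 .07 .26
```

```text
t 1.35 p [ 0.3998 -0.1     0.26  ] F [ 0.9 -0.4 -0.6] op 0.0011
[[-0.001  0.799 -0.602]
 [ 0.001 -0.602 -0.799]
 [-1.    -0.002 -0.   ]]
local now [-0.0927 -0.2457]
world target [0.4811 0.2189 0.26  ] linear [0.0006, -0.2116, -0.506] dist 0.329
yaw local -39.05 roll deg -39.05 norm -1.302
```

>>> apply_moves(series=[{"jaw": 1,"linear": [0,-0.212,-0.506],"roll": -1},{"jaw": 1,"linear": [0,-0.212,-0.506],"roll": -1},{"jaw": 1,"linear": [0,-0.212,-0.506],"roll": -1},{"jaw": 1,"linear": [0,-0.212,-0.506],"roll": -1},{"jaw": 1,"linear": [0,-0.212,-0.506],"roll": -1},{"jaw": 1,"linear": [0,-0.212,-0.506],"roll": -1},{"jaw": 1,"linear": [0,-0.212,-0.506],"roll": -1}])

```text
t: 2.22
tool_pos: [0.4812, 0.218, 0.2596]
orientation: [1.298, 1.151, -1.301]
force: [0.1, -0.7, -0.3]
opening: 0.0006
```

```bash
python3 g.py home 0 .07 .17
```

```text
t 2.225 p [0.4812 0.218  0.2596] F [ 0.1 -0.7 -0.3] op 0.0006
[[-0.002  0.993 -0.122]
 [ 0.    -0.122 -0.993]
 [-1.    -0.002  0.   ]]
local now [0.0001 0.0691]
world target [0.4811 0.2189 0.17  ] linear [0.1494, -0.0001, -0.0014] dist 0.09
yaw local -9.07 roll deg -9.07 norm -0.302
```

>>> apply_moves(series=[{"jaw": 1,"linear": [0.08,0,0.007],"roll": -0.3},{"jaw": 1,"linear": [0.15,0,0.007],"roll": -0.302},{"jaw": 1,"linear": [0.15,0,0.007],"roll": -0.302}])

```text
t: 2.6
tool_pos: [0.4782, 0.2105, 0.1661]
orientation: [1.179, 1.23, -1.193]
force: [-0.3, 1.2, 1.2]
opening: 0.0007
```

```bash
python3 g.py home 0 .065 .13; python3 - <<'E'
from h import *
snap('side','side1'); snap('top','top1')
a=cv2.imread('pics/side1.png')[180:350,180:380]; b=cv2.imread('pics/top0.png')[200:300,340:440]; b2=cv2.imread('pics/side0.png')[180:260,330:430]
def box(n,img,o,sc,fr):
    x,y,w=fr; c,s=np.cos(w),np.sin(w)
    for X,Y,z,col in[(.017,.062,.056,(0,0,255)),(.021,.066,.056,(255,0,0)),(.017,.062,.004,(0,255,0))]:
        P=[(x+c*i*X-s*j*Y,y+s*i*X+c*j*Y,z)for i,j in((1,1),(1,-1),(-1,-1),(-1,1))]
        q=((proj(n,P)-o+.5)*sc).astype(int); cv2.polylines(img,[q],True,col,1)
b=cv2.resize(b,None,fx=4,fy=4,interpolation=2); b2=cv2.resize(b2,None,fx=4,fy=4,interpolation=2)
fr=(.5273,-.1625,-.172); box('top0',b,(340,200),4,fr); box('side0',b2,(330,180),4,fr)
a=cv2.resize(a,(400,340),interpolation=2); v=np.zeros((740,800,3),'uint8'); v[:400,:400]=b; v[:320,400:]=b2; 
c1=cv2.imread('pics/side1.png')[190:340,190:350]; v=v[:400]; cv2.imwrite('pics/m1.png',v); cv2.imwrite('pics/m2.png',cv2.resize(c1,None,fx=4,fy=4,interpolation=2))
E
```

```text
t 2.6 p [0.4782 0.2105 0.1661] F [-0.3  1.2  1.2] op 0.0007
[[-0.009  0.999  0.033]
 [-0.003  0.033 -0.999]
 [-1.    -0.009  0.002]]
local now [-0.0032  0.0618]
world target [0.4813 0.2139 0.13  ] linear [0.0601, 0.0059, -0.0055] dist 0.036
yaw local -0.19 roll deg -0.19 norm -0.006
```

View pics/m1.png

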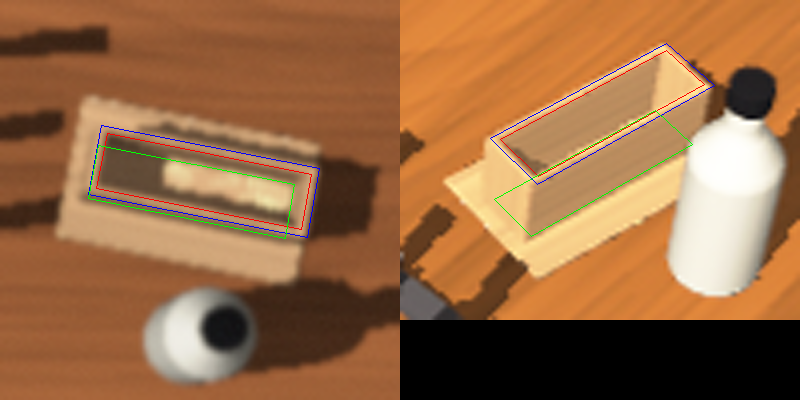

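View pics/m2.png

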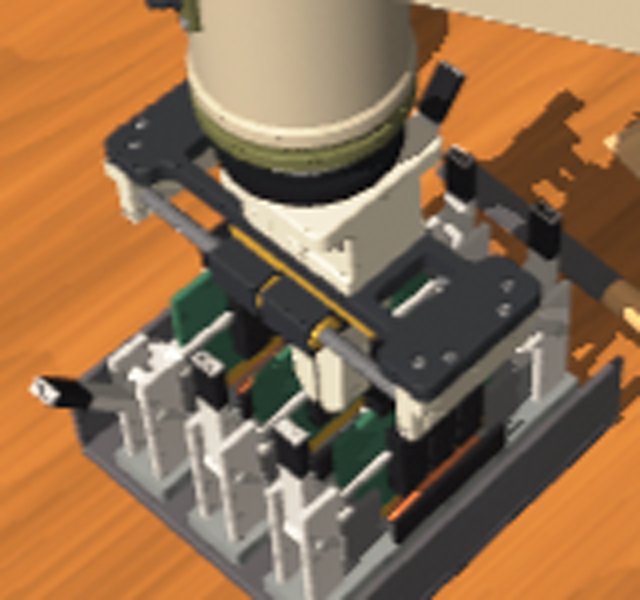

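The stand overlay is within about 3 mm, and the closed fingers are over the home board's left end with clear space around them. Now I push the left lever out.

>>> apply_moves(series=[{"jaw": 1,"linear": [0.03,0.006,-0.0055],"roll": 0},{"jaw": 1,"linear": [0.06,0.006,-0.0055],"roll": 0},{"jaw": 1,"linear": [0.06,0.006,-0.022],"roll": 0},{"jaw": 1,"linear": [0.06,0.006,-0.038],"roll": 0},{"jaw": 1,"linear": [0.06,0.006,-0.054],"roll": 0},{"jaw": 1,"linear": [0.06,0.006,-0.07],"roll": 0},{"jaw": 1,"linear": [0.06,0.006,-0.085],"roll": 0},{"jaw": 1,"linear": [0.06,0.006,-0.097],"roll": 0},{"jaw": 1,"linear": [0.06,0.006,-0.097],"roll": 0}])

```text
t: 3.82
tool_pos: [0.4828, 0.2717, 0.1354]
orientation: [1.184, 1.227, -1.184]
force: [-0.3, -0.4, -0.0]
opening: 0.0007
```

```bash
python3 g.py home 0 .121 .13
```

```text
t 3.825 p [0.4828 0.2717 0.1354] F [-0.3 -0.4 -0. ] op 0.0007
[[-0.001  0.999  0.034]
 [ 0.001  0.034 -0.999]
 [-1.    -0.001 -0.001]]
local now [0.0036 0.1227]
world target [0.4792 0.2698 0.13  ] linear [0.009, -0.0061, 0.0029] dist 0.007
yaw local -0.1 roll deg -0.1 norm -0.003
```

>>> apply_moves(series=[{"jaw": 1,"linear": [0,-0.006,-0.006],"roll": 0},{"jaw": 1,"linear": [0,-0.006,-0.006],"roll": 0},{"jaw": 1,"linear": [0,-0.006,0.02],"roll": 0},{"jaw": 1,"linear": [-0.1,-0.006,0.03],"roll": 0},{"jaw": 1,"linear": [-0.1,-0.006,0.13],"roll": 0},{"jaw": 1,"linear": [-0.1,-0.006,0.22],"roll": 0},{"jaw": 1,"linear": [-0.1,-0.006,0.305],"roll": 0},{"jaw": 1,"linear": [-0.1,-0.006,0.305],"roll": 0},{"jaw": 1,"linear": [0.005,-0.006,0.305],"roll": 0},{"jaw": 1,"linear": [0.005,-0.006,0.305],"roll": 0},{"jaw": 1,"linear": [0.005,-0.006,0.305],"roll": 0}])

```text
t: 5.2
tool_pos: [0.4857, 0.0894, 0.1334]
orientation: [1.184, 1.227, -1.183]
force: [-0.3, -0.2, -0.1]
opening: 0.0005
```

```bash
python3 g.py home 0 -.124 .13
```

```text
t 5.2 p [0.4857 0.0894 0.1334] F [-0.3 -0.2 -0.1] op 0.0005
[[-0.001  0.999  0.035]
 [ 0.002  0.035 -0.999]
 [-1.    -0.001 -0.002]]
local now [-0.     -0.0596]
world target [0.4881 0.025  0.13  ] linear [0.0055, 0.0002, 0.1074] dist 0.065
yaw local -0.06 roll deg -0.06 norm -0.002
```

>>> apply_moves(series=[{"jaw": 1,"linear": [0.002,0,0.02],"roll": 0},{"jaw": 1,"linear": [0.002,0,0.036],"roll": 0},{"jaw": 1,"linear": [0.002,0,0.052],"roll": 0},{"jaw": 1,"linear": [0.002,0,0.068],"roll": 0},{"jaw": 1,"linear": [0.002,0,0.084],"roll": 0},{"jaw": 1,"linear": [0.002,0,0.1],"roll": 0},{"jaw": 1,"linear": [0.002,0,0.111],"roll": 0},{"jaw": 1,"linear": [0.002,0,0.111],"roll": 0}])

```text
t: 6.2
tool_pos: [0.4877, 0.0254, 0.1322]
orientation: [1.188, 1.232, -1.181]
force: [-1.5, 18.4, 3.0]
opening: 0.0006
```

>>> apply_moves(series=[{"jaw": 1,"linear": [0,0,-0.02],"roll": 0},{"jaw": 1,"linear": [-0.1,0,-0.03],"roll": 0},{"jaw": 1,"linear": [-0.2,0.3,0],"roll": 0},{"jaw": 1,"linear": [-0.2,0.3,0.3],"roll": 0},{"jaw": 1,"linear": [-0.2,0.3,0.5],"roll": 0},{"jaw": -1,"linear": [-0.2,0.1,0.5],"roll": 0},{"jaw": -1,"linear": [-0.2,0.1,0.5],"roll": 0},{"jaw": -1,"linear": [-0.2,0.1,0.5],"roll": 0}])

```text
t: 7.2
tool_pos: [0.562, -0.2549, 0.2476]
orientation: [1.187, 1.232, -1.182]
force: [1.9, -0.1, -0.9]
opening: 0.0257
```

```bash
python3 - <<'E'
from h import *
st(); snap('side','side2'); snap('top','top2')
a=cv2.imread('pics/top2.png')[190:290,180:320]; b=cv2.imread('pics/side2.png')[180:350,180:380]
v=np.zeros((340,800,3),'uint8'); v[:286,:400]=cv2.resize(a,(400,286),interpolation=2); v[:,400:]=cv2.resize(b,(400,340),interpolation=2); cv2.imwrite('pics/m3.png',v)
E
```

```text
t 7.2 p [ 0.562  -0.2549  0.2476] F [ 1.9 -0.1 -0.9] op 0.0257
[[-0.002  0.999  0.035]
 [ 0.007  0.035 -0.999]
 [-1.    -0.002 -0.007]]
```

View pics/m3.png

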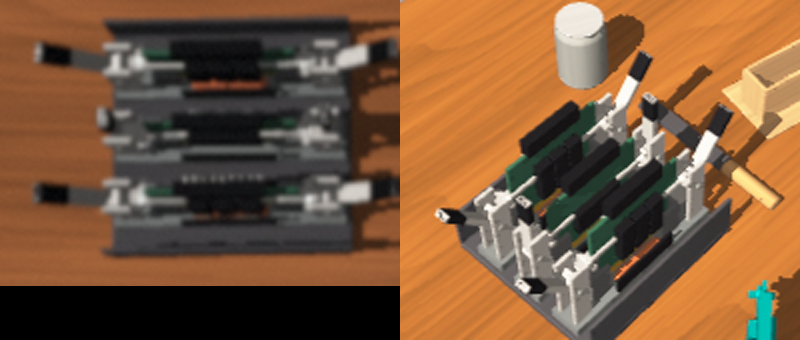

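Both home levers are out and the board is raised. Next I refine the bar's y position and the stand pose, and compute the grasp move.

```bash
python3 - <<'E'
from h import *
from scipy.optimize import least_squares
M=lambda x,y:(180+(x-400)/2,180+y/2)
L=(.4836,.1489,.0361); c,s=np.cos(L[2]),np.sin(L[2])
for u in[(604,205),(660,168)]:   # bar top-left end / far end, mid of top face approx
    P=ray('side2',M(*u),.149); d=P[:2]-L[:2]; print('bar end local',np.round([c*d[0]+s*d[1],-s*d[0]+c*d[1]],4))
print('predicted bar ends in m3',[(2*(p-[180,180])+[400,0]).round().tolist() for p in proj('side2',[(L[0]+c*0-s*y,L[1]+c*y,.149)for y in(.035,-.035)])])
print('top m3',[((p-[180,190])*400/140).round().tolist() for p in proj('top2',[(L[0]-s*y,L[1]+c*y,.149)for y in(.035,-.035)])])
# stand: maximise gradient along rim/inner lines in both pictures
G=[]
for n in('top0','side0'):
    g=cv2.GaussianBlur(cv2.imread(f'pics/{n}.png'),(0,0),.8).astype(np.float32)
    G.append((n,np.sqrt(sum(cv2.Sobel(g[:,:,k],5,1,0)**2+cv2.Sobel(g[:,:,k],5,0,1)**2 for k in range(3)))))
def score(p):
    x,y,w=p; c,s=np.cos(w),np.sin(w); t=np.linspace(-1,1,40); tot=0
    for n,g in G:
        for X,Y in((.017,.062),(.021,.066)):
            q=np.vstack([np.c_[t*X,0*t+Y],np.c_[t*X,0*t-Y],np.c_[0*t+X,t*Y],np.c_[0*t-X,t*Y]])
            P=np.c_[x+c*q[:,0]-s*q[:,1],y+s*q[:,0]+c*q[:,1],0*q[:,0]+.056]
            uv=proj(n,P).astype(np.float32); tot+=cv2.remap(g,uv[:,:1],uv[:,1:],1).mean()
    return tot
best=max(((score((x,y,w)),x,y,w) for x in np.arange(.517,.539,.001) for y in np.arange(-.173,-.148,.001) for w in np.arange(-.24,-.10,.02)))
print('stand',np.round(best,4), 'was',score((.5273,-.1625,-.172)))
E
python3 g.py home 0 0 .2
```

```text
bar end local [0.0021 0.0353]
bar end local [-0.0067 -0.0313]
predicted bar ends in m3 [[606.0, 206.0], [657.0, 162.0]]
top m3 [[168.0, 188.0], [259.0, 188.0]]
stand [ 1.0464056e+03  5.2800000e-01 -1.6400000e-01 -1.8000000e-01] was 1008.2254
t 7.3 p [ 0.5609 -0.2592  0.2481] F [-0.2  0.6 -0.4] op 0.0336
[[-0.002  1.     0.028]
 [ 0.004  0.028 -1.   ]
 [-1.    -0.002 -0.004]]
local now [ 0.0625 -0.4106]
world target [0.4836 0.1489 0.2   ] linear [0.0833, -0.1092, -0.6832] dist 0.418
yaw local -0.44 roll deg -0.44 norm -0.015
```

```bash
echo '{"stand":[0.528,-0.164,-0.18]}' > frames.json
```

>>> apply_moves(series=[{"jaw": 0.14,"linear": [0.04,-0.109,-0.1],"roll": -0.015},{"jaw": 0.14,"linear": [0.04,-0.109,-0.683],"roll": -0.015},{"jaw": 0.14,"linear": [0.04,-0.109,-0.683],"roll": -0.015},{"jaw": 0.14,"linear": [0.04,-0.109,-0.683],"roll": -0.015},{"jaw": 0.14,"linear": [0.04,-0.109,-0.683],"roll": -0.015},{"jaw": 0.14,"linear": [0.04,-0.109,-0.683],"roll": -0.015},{"jaw": 0.14,"linear": [0.06,-0.109,-0.683],"roll": -0.015},{"jaw": 0.14,"linear": [0.083,-0.109,-0.683],"roll": -0.015},{"jaw": 0.14,"linear": [0.083,-0.109,-0.683],"roll": -0.015},{"jaw": 0.14,"linear": [0.083,-0.109,-0.683],"roll": -0.015}])

```text
t: 8.55
tool_pos: [0.484, 0.1475, 0.2004]
orientation: [1.185, 1.229, -1.183]
force: [-0.4, 0.1, -0.4]
opening: 0.0402
```

```bash
python3 g.py home 0 0 .121
```

```text
t 8.55 p [0.484  0.1475 0.2004] F [-0.4  0.1 -0.4] op 0.0402
[[-0.002  0.999  0.035]
 [ 0.004  0.035 -0.999]
 [-1.    -0.002 -0.004]]
local now [ 0.0004 -0.0014]
world target [0.4836 0.1489 0.121 ] linear [0.1324, -0.0004, -0.0019] dist 0.079
yaw local -0.08 roll deg -0.08 norm -0.003
```

>>> apply_moves(series=[{"jaw": 0.14,"linear": [0.07,0,0],"roll": 0},{"jaw": 0.14,"linear": [0.115,0,0],"roll": 0},{"jaw": 0.14,"linear": [0.132,0,0],"roll": 0},{"jaw": 0.14,"linear": [0.132,0,0],"roll": 0},{"jaw": 1,"linear": [0.132,0,0],"roll": 0},{"jaw": 1,"linear": [0.132,0,0],"roll": 0},{"jaw": 1,"linear": [0.132,0,0],"roll": 0},{"jaw": 1,"linear": [0.132,0,0],"roll": 0},{"jaw": 1,"linear": [0.132,0,0],"roll": 0}], force=45)

```text
t: 9.68
tool_pos: [0.4843, 0.1479, 0.1218]
orientation: [1.186, 1.229, -1.182]
force: [1.1, -0.4, 3.9]
opening: 0.0115
```

>>> apply_moves(series=[{"jaw": 1,"linear": [-0.01,0,0],"roll": 0},{"jaw": 1,"linear": [-0.03,0,0],"roll": 0},{"jaw": 1,"linear": [-0.06,0,0],"roll": 0},{"jaw": 1,"linear": [-0.1,0,0],"roll": 0},{"jaw": 1,"linear": [-0.15,0,0],"roll": 0},{"jaw": 1,"linear": [-0.2,0,0],"roll": 0},{"jaw": 1,"linear": [-0.25,0,0],"roll": 0},{"jaw": 1,"linear": [-0.25,0,0],"roll": 0},{"jaw": 1,"linear": [-0.25,0,0],"roll": 0}])

```text
t: 10.8
tool_pos: [0.4841, 0.1472, 0.2711]
orientation: [1.185, 1.229, -1.183]
force: [0.1, -0.5, -4.5]
opening: 0.0119
```

```bash
python3 g.py stand 0 0 .2
```

```text
t 10.8 p [0.4841 0.1472 0.2711] F [ 0.1 -0.5 -4.5] op 0.0119
[[-0.002  0.999  0.035]
 [ 0.004  0.035 -0.999]
 [-1.    -0.002 -0.004]]
local now [-0.0989  0.2983]
world target [ 0.528 -0.164  0.2  ] linear [0.1165, 0.0553, 0.5214] dist 0.322
yaw local 12.3 roll deg 12.3 norm 0.41
```

Holding about 0.4 kg, so the board is in the grip. Now I carry it over the stand, stopping high above it.

>>> apply_moves(series=[{"jaw": 1,"linear": [0,0.01,0.04],"roll": 0.05},{"jaw": 1,"linear": [0,0.02,0.12],"roll": 0.15},{"jaw": 1,"linear": [0,0.03,0.2],"roll": 0.25},{"jaw": 1,"linear": [0,0.04,0.28],"roll": 0.35},{"jaw": 1,"linear": [0,0.055,0.36],"roll": 0.41},{"jaw": 1,"linear": [0,0.055,0.44],"roll": 0.41},{"jaw": 1,"linear": [0,0.055,0.5],"roll": 0.41},{"jaw": 1,"linear": [0,0.055,0.521],"roll": 0.41},{"jaw": 1,"linear": [0.04,0.055,0.521],"roll": 0.41},{"jaw": 1,"linear": [0.08,0.055,0.521],"roll": 0.41},{"jaw": 1,"linear": [0.1165,0.055,0.521],"roll": 0.41},{"jaw": 1,"linear": [0.1165,0.055,0.521],"roll": 0.41},{"jaw": 1,"linear": [0.1165,0.055,0.521],"roll": 0.41}])

```text
t: 12.42
tool_pos: [0.528, -0.1633, 0.2004]
orientation: [1.342, 1.123, -1.34]
force: [-0.2, 0.1, -2.6]
opening: 0.0116
```

```bash
python3 g.py stand 0 0 .16; python3 - <<'E'
from h import *
snap('side','side3'); snap('top','top3')
a=cv2.imread('pics/top3.png')[190:310,320:450]; b=cv2.imread('pics/side3.png')[130:280,310:450]
cv2.imwrite('pics/m4.png',np.hstack([cv2.resize(a,(400,370),interpolation=2),cv2.resize(b,(345,370),interpolation=2)]))
E
```

```text
t 12.425 p [ 0.528  -0.1633  0.2004] F [-0.2  0.1 -2.6] op 0.0116
[[-0.002  0.984 -0.178]
 [ 0.004 -0.178 -0.984]
 [-1.    -0.002 -0.003]]
local now [-0.0002  0.0006]
world target [ 0.528 -0.164  0.16 ] linear [0.0673, 0.0004, 0.0013] dist 0.04
yaw local 0.03 roll deg 0.03 norm 0.001
```

View pics/m4.png

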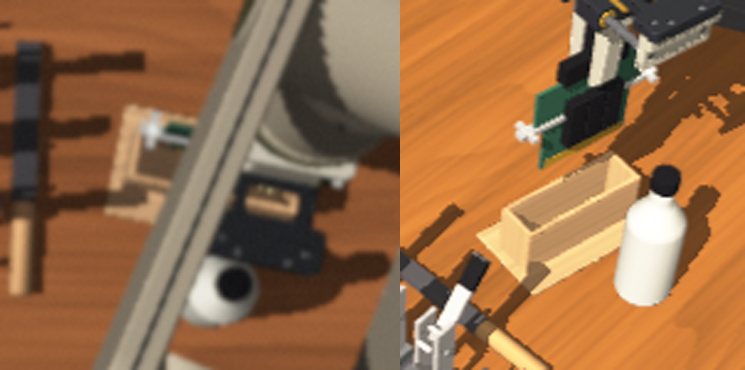

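The board hangs upright over the stand. I lower it in stages and watch the force.

>>> apply_moves(series=[{"jaw": 1,"linear": [0.04,0,0.001],"roll": 0},{"jaw": 1,"linear": [0.08,0,0.001],"roll": 0},{"jaw": 1,"linear": [0.11,0,0.001],"roll": 0},{"jaw": 1,"linear": [0.132,0,0.001],"roll": 0},{"jaw": 1,"linear": [0.145,0,0.001],"roll": 0},{"jaw": 1,"linear": [0.152,0,0.001],"roll": 0},{"jaw": 1,"linear": [0.152,0,0.001],"roll": 0}])

```text
t: 13.4
tool_pos: [0.5285, -0.1641, 0.1102]
orientation: [1.342, 1.121, -1.339]
force: [0.1, 0.2, -2.5]
opening: 0.0116
```

>>> apply_moves(series=[{"jaw": 1,"linear": [0.01,0,0],"roll": 0},{"jaw": 1,"linear": [0.018,0,0],"roll": 0},{"jaw": 1,"linear": [0.025,0,0],"roll": 0},{"jaw": 1,"linear": [0.029,0,0],"roll": 0},{"jaw": 1,"linear": [0.029,0,0],"roll": 0}])

```text
t: 14.02
tool_pos: [0.5283, -0.164, 0.0925]
orientation: [1.342, 1.122, -1.339]
force: [0.1, 0.1, -3.3]
opening: 0.011
```

>>> apply_moves(series=[{"jaw": 1,"linear": [0.002,0,0],"roll": 0},{"jaw": 1,"linear": [0.004,0,0],"roll": 0},{"jaw": 1,"linear": [0.004,0,0],"roll": 0}])

```text
t: 14.4
tool_pos: [0.529, -0.1643, 0.0915]
orientation: [1.342, 1.12, -1.338]
force: [-2.2, 0.4, 5.6]
opening: 0.0117
```

The foot is on the floor. I release it and back up.

>>> apply_moves(series=[{"jaw": 0.7,"linear": [0,0,0],"roll": 0},{"jaw": 0.4,"linear": [0,0,0],"roll": 0},{"jaw": 0.4,"linear": [0,0,0],"roll": 0},{"jaw": 0.4,"linear": [0,0,0],"roll": 0},{"jaw": 0.4,"linear": [0,0,0],"roll": 0},{"jaw": 0.4,"linear": [-0.02,0,0],"roll": 0},{"jaw": 0.4,"linear": [-0.05,0,0],"roll": 0},{"jaw": 0.4,"linear": [-0.12,0,0],"roll": 0},{"jaw": 0.4,"linear": [-0.2,0,0],"roll": 0},{"jaw": 1,"linear": [-0.28,0,0],"roll": 0},{"jaw": 1,"linear": [-0.28,0,0],"roll": 0}])

```text
t: 15.78
tool_pos: [0.5314, -0.1658, 0.2669]
orientation: [1.345, 1.11, -1.332]
force: [-0.7, -0.4, 0.3]
opening: 0.012
```

```bash
python3 g.py spare 0 -.17 .2; python3 - <<'E'
from h import *
snap('side','side4')
b=cv2.imread('pics/side4.png')[130:330,190:450]
cv2.imwrite('pics/m5.png',cv2.resize(b,None,fx=3,fy=3,interpolation=2))
E
```

```text
t 15.775 p [ 0.5314 -0.1658  0.2669] F [-0.7 -0.4  0.3] op 0.012
[[ 0.011  0.984 -0.179]
 [-0.002 -0.179 -0.984]
 [-1.     0.011 -0.   ]]
local now [-0.0736 -0.3162]
world target [ 0.5997 -0.017   0.2   ] linear [0.1123, 0.0665, -0.2643] dist 0.177
yaw local -12.36 roll deg -12.36 norm -0.412
```

View pics/m5.png

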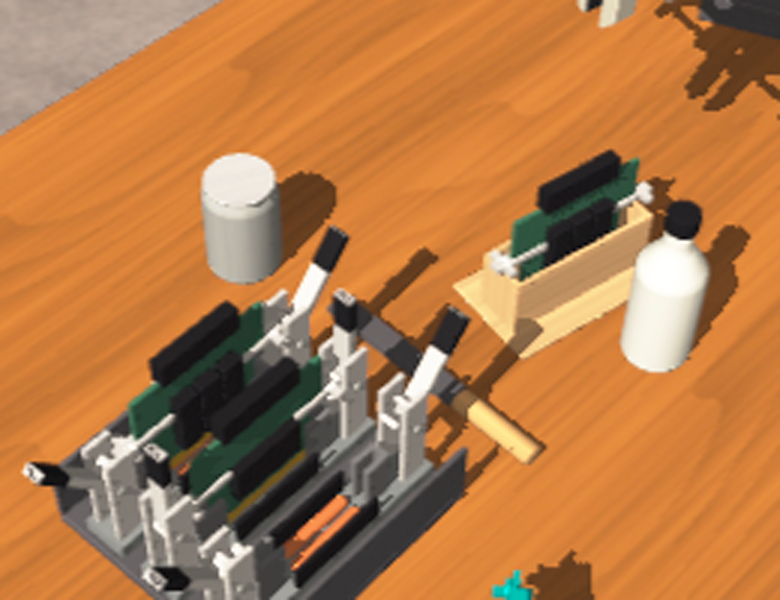

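The removed board stands upright in the stand and nothing else has moved. Now the spare's right lever, approached from outside.

>>> apply_moves(series=[{"jaw": 1,"linear": [0.05,0.02,-0.08],"roll": -0.2},{"jaw": 1,"linear": [0.112,0.066,-0.264],"roll": -0.412},{"jaw": 1,"linear": [0.112,0.066,-0.264],"roll": -0.412},{"jaw": 1,"linear": [0.112,0.066,-0.264],"roll": -0.412},{"jaw": 1,"linear": [0.112,0.066,-0.264],"roll": -0.412},{"jaw": 1,"linear": [0.112,0.066,-0.264],"roll": -0.412}], force=20)

```text
t: 16.58
tool_pos: [0.5979, -0.0177, 0.1974]
orientation: [1.187, 1.219, -1.178]
force: [0.3, -0.0, 0.6]
opening: 0.0005
```

```bash
python3 g.py spare 0 -.165 .125; python3 g.py spare 0 -.096 .125
```

```text
t 16.575 p [ 0.5979 -0.0177  0.1974] F [ 0.3 -0.   0.6] op 0.0005
[[ 0.008  0.999  0.035]
 [-0.001  0.035 -0.999]
 [-1.     0.008  0.001]]
local now [-0.0018 -0.1707]
world target [ 0.5996 -0.012   0.125 ] linear [0.1207, 0.0021, -0.0096] dist 0.073
yaw local -0.08 roll deg -0.08 norm -0.003
t 16.575 p [ 0.5979 -0.0177  0.1974] F [ 0.3 -0.   0.6] op 0.0005
[[ 0.008  0.999  0.035]
 [-0.001  0.035 -0.999]
 [-1.     0.008  0.001]]
local now [-0.0018 -0.1707]
world target [0.5971 0.057  0.125 ] linear [0.1206, 0.0019, -0.1246] dist 0.104
yaw local -0.08 roll deg -0.08 norm -0.003
```

>>> apply_moves(series=[{"jaw": 1,"linear": [0.07,0.002,-0.006],"roll": 0},{"jaw": 1,"linear": [0.12,0.002,-0.008],"roll": 0},{"jaw": 1,"linear": [0.12,0.002,-0.015],"roll": 0},{"jaw": 1,"linear": [0.12,0.002,-0.03],"roll": 0},{"jaw": 1,"linear": [0.12,0.002,-0.045],"roll": 0},{"jaw": 1,"linear": [0.12,0.002,-0.06],"roll": 0},{"jaw": 1,"linear": [0.12,0.002,-0.075],"roll": 0},{"jaw": 1,"linear": [0.12,0.002,-0.09],"roll": 0},{"jaw": 1,"linear": [0.12,0.002,-0.105],"roll": 0},{"jaw": 1,"linear": [0.12,0.002,-0.118],"roll": 0},{"jaw": 1,"linear": [0.12,0.002,-0.122],"roll": 0},{"jaw": 1,"linear": [0.12,0.002,-0.122],"roll": 0}])

```text
t: 18.08
tool_pos: [0.5969, 0.0558, 0.125]
orientation: [1.186, 1.22, -1.178]
force: [-0.9, -1.9, -0.7]
opening: 0.0005
```

```bash
python3 g.py spare 0 -.095 .125
```

```text
t 18.075 p [0.5969 0.0558 0.125 ] F [-0.9 -1.9 -0.7] op 0.0005
[[ 0.007  0.999  0.035]
 [-0.     0.035 -0.999]
 [-1.     0.007  0.   ]]
local now [-0.0002 -0.0972]
world target [0.597 0.058 0.125] linear [0.0, 0.0003, -0.0036] dist 0.002
yaw local -0.05 roll deg -0.05 norm -0.002
```

>>> apply_moves(series=[{"jaw": 1,"linear": [0,0,-0.004],"roll": 0},{"jaw": 1,"linear": [0,0,-0.007],"roll": 0},{"jaw": 1,"linear": [0,0,-0.007],"roll": 0}])

```text
t: 18.45
tool_pos: [0.5969, 0.0568, 0.125]
orientation: [1.184, 1.216, -1.182]
force: [-0.3, -12.7, 0.8]
opening: 0.0001
```

The right lever is against its stop, with 12.7 N and only 1 mm of travel. Next, the left lever.

>>> apply_moves(series=[{"jaw": 1,"linear": [0,0,0.02],"roll": 0},{"jaw": 1,"linear": [-0.1,0,0.02],"roll": 0},{"jaw": 1,"linear": [-0.14,0,0.02],"roll": 0},{"jaw": 1,"linear": [-0.14,0,-0.1],"roll": 0},{"jaw": 1,"linear": [-0.14,0,-0.2],"roll": 0},{"jaw": 1,"linear": [-0.14,0,-0.3],"roll": 0},{"jaw": 1,"linear": [-0.14,0,-0.4],"roll": 0},{"jaw": 1,"linear": [-0.14,0,-0.445],"roll": 0},{"jaw": 1,"linear": [-0.14,0,-0.445],"roll": 0},{"jaw": 1,"linear": [-0.14,0,-0.445],"roll": 0}])

```text
t: 19.7
tool_pos: [0.5874, 0.3232, 0.2073]
orientation: [1.184, 1.216, -1.183]
force: [0.7, -0.2, -0.2]
opening: 0.0003
```

```bash
python3 g.py spare 0 .165 .125; python3 g.py spare 0 .095 .125|grep world
```

```text
t 19.7 p [0.5874 0.3232 0.2073] F [ 0.7 -0.2 -0.2] op 0.0003
[[ 0.006  0.999  0.033]
 [-0.005  0.033 -0.999]
 [-1.     0.006  0.005]]
local now [-1.000e-04  1.704e-01]
world target [0.5876 0.3178 0.125 ] linear [0.1373, -0.0007, 0.0082] dist 0.083
yaw local -0.16 roll deg -0.16 norm -0.005
world target [0.5902 0.2478 0.125 ] linear [0.1379, -0.0004, 0.1249] dist 0.112
```

>>> apply_moves(series=[{"jaw": 1,"linear": [0.08,0,0.003],"roll": 0},{"jaw": 1,"linear": [0.137,0,0.005],"roll": 0},{"jaw": 1,"linear": [0.137,0,0.015],"roll": 0},{"jaw": 1,"linear": [0.137,0,0.03],"roll": 0},{"jaw": 1,"linear": [0.137,0,0.045],"roll": 0},{"jaw": 1,"linear": [0.137,0,0.06],"roll": 0},{"jaw": 1,"linear": [0.137,0,0.075],"roll": 0},{"jaw": 1,"linear": [0.137,0,0.09],"roll": 0},{"jaw": 1,"linear": [0.137,0,0.105],"roll": 0},{"jaw": 1,"linear": [0.137,0,0.118],"roll": 0},{"jaw": 1,"linear": [0.137,0,0.122],"roll": 0},{"jaw": 1,"linear": [0.137,0,0.122],"roll": 0}])

```text
t: 21.2
tool_pos: [0.5899, 0.251, 0.1251]
orientation: [1.185, 1.219, -1.181]
force: [2.1, 9.5, -1.3]
opening: 0.0008
```

```bash
python3 g.py spare 0 .095 .125
```

```text
t 21.2 p [0.5899 0.251  0.1251] F [ 2.1  9.5 -1.3] op 0.0008
[[ 0.006  0.999  0.034]
 [-0.002  0.034 -0.999]
 [-1.     0.006  0.003]]
local now [-0.0001  0.0982]
world target [0.5902 0.2478 0.125 ] linear [0.0001, 0.0002, 0.0053] dist 0.003
yaw local -0.13 roll deg -0.13 norm -0.004
```

>>> apply_moves(series=[{"jaw": 1,"linear": [0,0,0.004],"roll": 0},{"jaw": 1,"linear": [0,0,0.007],"roll": 0},{"jaw": 1,"linear": [0,0,0.007],"roll": 0}])

```text
t: 21.58
tool_pos: [0.5899, 0.2507, 0.1251]
orientation: [1.189, 1.224, -1.176]
force: [2.3, 19.4, -1.4]
opening: 0.0007
```

The left lever is also at its stop, at +97.9 mm against −96 mm for the right, both with force rising. I retreat and check.

>>> apply_moves(series=[{"jaw": 1,"linear": [0,0,-0.03],"roll": 0},{"jaw": 1,"linear": [-0.1,0,-0.04],"roll": 0},{"jaw": 1,"linear": [-0.2,0,-0.04],"roll": 0},{"jaw": 1,"linear": [-0.25,0,0.2],"roll": 0},{"jaw": 1,"linear": [-0.25,0,0.5],"roll": 0},{"jaw": 1,"linear": [-0.25,0,0.9],"roll": 0},{"jaw": 1,"linear": [-0.25,0,0.9],"roll": 0},{"jaw": 1,"linear": [-0.25,0,0.9],"roll": 0},{"jaw": 1,"linear": [-0.25,0,0.9],"roll": 0},{"jaw": 1,"linear": [-0.25,0,0.9],"roll": 0},{"jaw": 1,"linear": [-0.25,0,0.9],"roll": 0},{"jaw": 1,"linear": [-0.25,0,0.9],"roll": 0},{"jaw": 1,"linear": [-0.25,0,0.9],"roll": 0},{"jaw": 1,"linear": [-0.25,0,0.9],"roll": 0},{"jaw": 1,"linear": [-0.25,0,0.9],"roll": 0}])

```text
t: 23.45
tool_pos: [0.6083, -0.2881, 0.2731]
orientation: [1.188, 1.225, -1.175]
force: [0.7, -0.2, -0.5]
opening: 0.0003
```

```bash
python3 - <<'E'
from h import *
s,_=st(); print(np.abs(s['dq']).max()); snap('side','side5')
print('spare tips/bar px in crop',((proj('side5',[(.5936-.0361*y,.1529+y,z) for y,z in((.085,.1575),(-.085,.1575),(.035,.137),(-.035,.137))])-[190,130])*3).round().tolist())
b=cv2.imread('pics/side5.png')[130:330,190:450]
cv2.imwrite('pics/m6.png',cv2.resize(b,None,fx=3,fy=3,interpolation=2))
E
```

```text
t 23.45 p [ 0.6083 -0.2881  0.2731] F [ 0.7 -0.2 -0.5] op 0.0003
[[ 0.006  0.999  0.037]
 [ 0.004  0.037 -0.999]
 [-1.     0.006 -0.004]]
0.009096447184877898
spare tips/bar px in crop [[96.0, 401.0], [287.0, 253.0], [158.0, 375.0], [235.0, 314.0]]
```

View pics/m6.png

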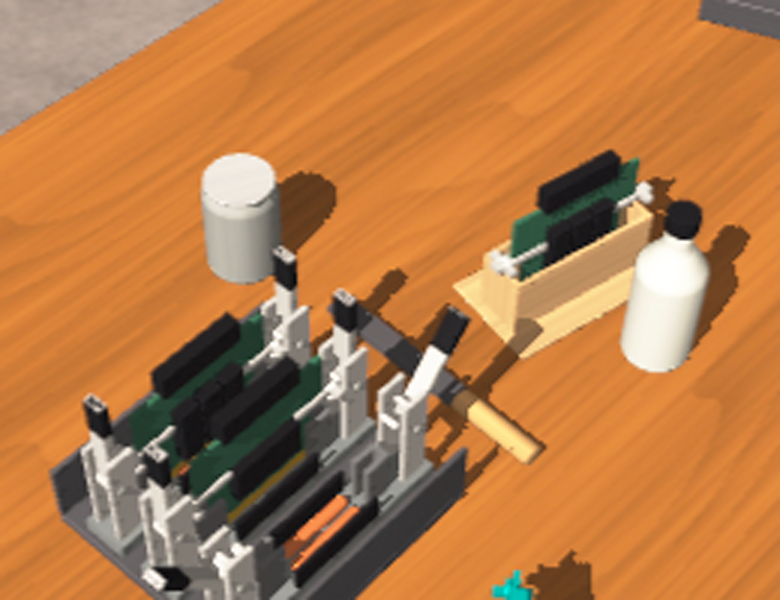

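The spare's lever tips are at (95,401) and (285,254). The predictions for fully upright are (96,401) and (287,253), so both levers are in and the bar sits down. The removed board, third board, bottle, tin and file are unchanged, and the arm is clear.

```bash
python3 -c "
from plant import *
print(close_job())"
```

```text
the job is handed in; nothing more can be done
None
```

The task is finished and handed in at about 23.5 s of the 64 s allowed; `close_job()` gave no verdict.

**What I did:** I swung both levers of the near finned board out to their stops, lifted that board and lowered it into the plywood stand until its foot touched. I released it there, then swung both levers of the far board (the spare) inward, touching only the levers.

**Last checks:**
- **Spare:** both levers met rising force at their stops (12.7 N and 19.4 N). In the final side picture their tips lie within about 1 px of where fully upright levers should be, and the bar looks seated.
- **Removed board:** it stands upright in the stand.
- **Bystanders:** the board without fins and its levers, the bottle, the tin and the file look unmoved.
- **Arm:** it is clear of everything.

No check failed. The spare's final height and tilt I judged only from that picture, not by measurement.

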